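# Clamp the lids of two curing boxes and stack them

### The job

Clamp down the lids of both mortar curing boxes: turn all four orange wing knobs clockwise, fully home against their stops, while the boxes stand on the bench. Then set the blue-lidded box on the grey-lidded one, the same way along, gently and upright, so that its feet drop into the pockets of the grey lid, and let go. Leave the wooden case, the bottle and the scraper where they are.

Things in the scene. Friction and masses are not known exactly. Their poses are not given: they have to be found in the camera images.
- blue_box: off-white specimen box, blue lid in place (one rigid piece), loose on the bench, 0.6 to 0.9 kg. Origin: centre of its underside, at the soles; x along its length, z up. Body 150 x 60 mm. Wing knobs on the lugs at both ends, axes at x +-86 mm; lugs end at x +-105, undersides z 38 mm. 4 round black feet with domed soles, 11 mm across, 10 mm tall, at x +-58, y +-21 mm. It goes on top.
- blue_box_lid (a point): centre of the blue lid's top, 68 mm above the box's underside, axes as the box. Lid 150 x 64 mm; lift the box by the middle of its two long sides (64 mm apart, upright faces from 5 to 18 mm below the top). 4 square pockets with black floor, 17 x 17 mm, 5 mm deep, at x +-58, y +-21 mm, take the feet of a box above: it then stands 63 mm higher than this box.
- blue_box_knob_near_grip (a point): blue box's knob at its -x end: point on the knob's axis 18 mm above the lid top (86 mm above the box's underside), where to grip. Turns with the knob: x along the wing, z up. Orange wing 50 mm long, 12 mm thick, 22 mm tall (4 to 26 mm above the lid top); fingertips kept 2 mm above the lid top clear everything.
- blue_box_knob_near (a joint): turn of that knob in rad: 0 with the wing along the box, grows clockwise seen from above, firm end stop at 1.571, wing straight across the box. Starts slack at 0.15 to 0.5; turns against about 0.07 N m of friction, stays where it is left. Pushed past its stop it turns the whole loose box.
- blue_box_knob_far_grip (a point): blue box's knob at its +x end: point on the knob's axis 18 mm above the lid top (86 mm above the box's underside), where to grip. Turns with the knob: x along the wing, z up. Orange wing 50 mm long, 12 mm thick, 22 mm tall (4 to 26 mm above the lid top); fingertips kept 2 mm above the lid top clear everything.
- blue_box_knob_far (a joint): turn of that knob in rad: 0 with the wing along the box, grows clockwise seen from above, firm end stop at 1.571, wing straight across the box. Starts slack at 0.15 to 0.5; turns against about 0.07 N m of friction, stays where it is left. Pushed past its stop it turns the whole loose box.
- grey_box: off-white specimen box, grey lid in place (one rigid piece), loose on the bench, 0.6 to 0.9 kg. Origin: centre of its underside, at the soles; x along its length, z up. Body 150 x 60 mm. Wing knobs on the lugs at both ends, axes at x +-86 mm; lugs end at x +-105, undersides z 38 mm. 4 round black feet with domed soles, 11 mm across, 10 mm tall, at x +-58, y +-21 mm. It stays on the bench, below.
- grey_box_lid (a point): centre of the grey lid's top, 68 mm above the box's underside, axes as the box. Lid 150 x 64 mm; lift the box by the middle of its two long sides (64 mm apart, upright faces from 5 to 18 mm below the top). 4 square pockets with black floor, 17 x 17 mm, 5 mm deep, at x +-58, y +-21 mm, take the feet of a box above: it then stands 63 mm higher than this box.
- grey_box_knob_near_grip (a point): grey box's knob at its -x end: point on the knob's axis 18 mm above the lid top (86 mm above the box's underside), where to grip. Turns with the knob: x along the wing, z up. Orange wing 50 mm long, 12 mm thick, 22 mm tall (4 to 26 mm above the lid top); fingertips kept 2 mm above the lid top clear everything.
- grey_box_knob_near (a joint): turn of that knob in rad: 0 with the wing along the box, grows clockwise seen from above, firm end stop at 1.571, wing straight across the box. Starts slack at 0.15 to 0.5; turns against about 0.07 N m of friction, stays where it is left. Pushed past its stop it turns the whole loose box.
- grey_box_knob_far_grip (a point): grey box's knob at its +x end: point on the knob's axis 18 mm above the lid top (86 mm above the box's underside), where to grip. Turns with the knob: x along the wing, z up. Orange wing 50 mm long, 12 mm thick, 22 mm tall (4 to 26 mm above the lid top); fingertips kept 2 mm above the lid top clear everything.
- grey_box_knob_far (a joint): turn of that knob in rad: 0 with the wing along the box, grows clockwise seen from above, firm end stop at 1.571, wing straight across the box. Starts slack at 0.15 to 0.5; turns against about 0.07 N m of friction, stays where it is left. Pushed past its stop it turns the whole loose box.
- weight_case: bystander: closed wooden case of weights with brass fittings, 150 x 95 mm, 47 mm tall, 0.6 kg; origin at the centre of its underside
- wash_bottle: bystander: white round plastic bottle with red cap, 64 mm across, 150 mm tall, standing; origin at the centre of its underside
- scraper: bystander: broad steel scraper with a yellow handle, lying on the bench, 218 mm long along its x, blade 80 mm wide, 20 mm tall; origin near its middle, at the underside

How it is judged:
On the way, in this order (a step that is already met when the one before it is completed fails the run):
1. all four wing knobs, of both boxes, are fully home against their stops (value of joint each of blue_box_knob_near, blue_box_knob_far, grey_box_knob_near, grey_box_knob_far above 1.46 rad), for 0.1 s.
2. then the blue-lidded box is lifted off the bench (height (world z) of blue_box above 0.025 m), for 0.1 s.
3. then it stands on the grey-lidded box, feet in the pockets (x of blue_box in the frame of grey_box between -0.005 and 0.005 m and y of blue_box in the frame of grey_box between -0.005 and 0.005 m and z of blue_box in the frame of grey_box between 0.0605 and 0.065 m and angle between the x axis of blue_box and the x axis of grey_box, either way round below 0.07 rad and angle between each of blue_box, grey_box's own z axis and vertical below 0.04 rad and height (world z) of grey_box below 0.005 m), for 0.2 s.
At the end, for the whole second after the job is handed in: All four knobs within 0.11 rad of their stops; blue box upright on the grey one, feet in its pockets: within 5 mm in x and y, 60.5 to 65 mm up, lengthwise axes within 0.07 rad (either way round), both within 0.04 rad of upright; grey box flat on the bench; both released, under 0.02 m/s (all of step 1 and all of step 3 and linear speed of each of blue_box, grey_box below 0.02 m/s); the robot touches nothing.
It fails at once if the blue box is lifted (25 mm) while one of its knobs is not home (height (world z) of blue_box above 0.025 m and value of joint any of blue_box_knob_near, blue_box_knob_far below 1.4 rad).
It fails at once if a box is tipped by more than 0.3 rad (angle between any of blue_box, grey_box's own z axis and vertical above 0.3 rad).
It fails at once if the blue box is let go more than 12 mm above its place on the grey one, or banged onto it (over 150 N) ((height (world z) of blue_box above 0.075 m and contact force between each of the fingers, the arm and blue_box below 0.5 N) or contact force between blue_box and grey_box above 150 N).
It fails at once if the grey box is lifted off the bench (20 mm) (height (world z) of grey_box above 0.02 m).
It fails at once if the case, the bottle or the scraper is moved by more than 20 mm, or the bottle tipped (distance of any of weight_case, wash_bottle, scraper from where it was at the start of the episode above 0.02 m or angle between wash_bottle's own z axis and vertical above 0.2 rad).
It also fails if it takes over 72 s, if anything falls off the work surface, if the arm or the gripper's body presses on something with over 40 N, if the wrist force passes 120 N, or if a joint passes its speed limit or range.

### The arm

A 7-joint arm with a two-finger parallel gripper is mounted at the origin on the work surface. World frame = base frame: x ahead of the robot, y to its left, z up, the work surface at z = 0. Lengths are in m, angles in rad, forces in N, time in s.
With the tool pointing down it reaches from about 0.35 to 0.9 m from the base axis. Payload 8.1 kg.
Tool frame: the origin (TCP) lies at the centre of the arm's flange, where the gripper is bolted on; the fingertips stand 178 mm ahead of it and the grasp point (between the pads) lies 159 mm ahead of it; z points along the fingers, y is the line along which they close (so a half turn about z gives the same grasp; the last joint's range is limited). The gripper opens to 92 mm and grips with 3 to 60 N. Pads are 19 mm wide; open, the fingers measure 130 mm over their backs; the gripper's body (75 mm by 190 mm) begins 47 mm behind the grasp point.
Start: joints at [-1.36, 0.434, 0.025, 1.573, -0.012, 1.134, -0.075], TCP at [0.193, 0.594, 0.405] pointing down, gripper open.
Joint ranges: [-2.62, 2.62], [-0.44, 2.09], [-1.27, 1.32], [0.08, 2.57], [-1.32, 4.46], [0.12, 2], [-2.74, 2.74]. Speed limits (rad/s): [2.22, 2.22, 3.01, 3.01, 3.14, 3.14, 3.14].

### API

Orientations are given as a rotation vector (axis times angle).
In Python, from cell import arm gives the robot as it stands. The module is installed in compiled form; this text tells all that it offers.
- The arm moves only by the shell command python3 -m inch 'ROWS' [FORCE]. ROWS is text: rows parted by semicolons, each of 5 numbers parted by spaces: the shift along the tool's x, y, z in m, then the turn about the tool's z in rad, then the finger opening in m, from 0 to 0.0918. In form: x y z roll fingers; .... A call has 1 to 5 rows; each row is the pose to reach, as a shift and turn from the pose commanded when the call began, along the tool's axes at that moment; what a row does not reach only later rows make up. A row lasts 1/10 s, in which the tool goes at most 50 mm and 8.59 degrees, less where a joint would pass 70% of its speed; a pose out of reach is approached as far as the arm can. A call with a gripper value outside its range is refused whole. The fingers move at their own pace and stop on an object; FORCE is the grip in N (left out, the last holds). Time passes only in rows, so rows that repeat a pose let the fingers close. It gives the time, the measured TCP pose, the force, the opening and the grip force at its end, in the units of the state.
- arm.observe(): the state, without advancing time (a new reading comes with each control period).
- arm.get_image(name): name is "scene" or "top"; returns the picture (400x640x3 uint8, red, green, blue); there is no depth.
- arm.get_calibration(name): a dict with "intrinsics" (3x3 intrinsics, pixels), "distortion" ([k1, k2, p1, p2, k3] as OpenCV has them; the pictures are not rectified), "pose" (4x4, takes a point from camera to world coordinates). Camera axes: x right, y up, looking along -z (the intrinsics and any distortion apply to the point x, -y, -z); pixel columns grow to the right and rows downward; lengths in m; the calibration is good to about 2 mm. A picture is of the moment at which its call begins. get_calibration takes no time and is no camera call.
- arm.sign_off(): hands the job in; it is judged then, once.
Trained networks look in the newest picture that a camera, given by its name, has taken for a name from the list of things; names that differ only in an ending like _2 or _b are one class to them, and where a whole thing is asked for, a point or a joint stands for the part that bears it (a point fixed in the world has none). Each returns a list of dicts, best first, with "conf" (0 to 1); they miss things now and then, are a little off and sometimes report something else, mostly with a low value. They report only what shows in the picture. A call takes as long as a camera call.
- arm.look_for(camera, query): "point" ([row, column] in pixels, amid what is visible of it).
- arm.silhouettes(camera, query): "region" (400x640 bool, what is visible of it) and "point" ([row, column] in pixels, amid what is visible of it).
- arm.place_of(camera, query): "point" ([row, column] in pixels: a listed point, or the origin of a listed thing).
The state is a dict: "clock": time; "joints": joint angles; "dq": joint speeds; "joint_efforts": joint torques, N m; "position": TCP position; "ee_rot": TCP orientation; "force": force on the tool from outside, world axes, zero at the start; "ft_torque": the same for the moment, N m; "width": opening from 0.0 (shut) to 1.0 (fully open); "gripper_force": force on a finger pad.
Only numpy, scipy, OpenCV 4.12 (cv2) and the standard library are available. Lean on these libraries where they do the work, as an engineer would, in place of code of your own. Each camera call takes 0.05 s, during which the arm holds its last target. There are 200 camera calls.

## Working session

There is one attempt and no reset: what is moved stays moved. The work goes in short steps, Python scripts to look and compute and a shell command to move; the robot and the scene stay as the last step left them, time stands still between calls to the robot, and variables do not carry over. Pictures are saved under pics/ and viewed, at most 10 in all, crops included, and the job is handed in when it is done.

```bash
mkdir -p pics
cat > h.py <<'E'
from cell import arm
import numpy as np, cv2
from scipy.spatial.transform import Rotation as R
def ray(cam,rc):
    c=arm.get_calibration(cam);K=np.array(c["intrinsics"],float);D=np.array(c["distortion"],float);P=np.array(c["pose"])
    p=cv2.undistortPoints(np.array([[[rc[1],rc[0]]]],float),K,D)[0,0]
    return P[:3,3],P[:3,:3]@np.array([p[0],-p[1],-1.])
def at(cam,rc,z):
    o,d=ray(cam,rc);return o+d*(z-o[2])/d[2]
def proj(cam,X):
    c=arm.get_calibration(cam);K=np.array(c["intrinsics"],float);D=np.array(c["distortion"],float);P=np.array(c["pose"])
    q=(np.atleast_2d(X)-P[:3,3])@P[:3,:3]*[1,-1,-1]
    return cv2.projectPoints(q,np.zeros(3),np.zeros(3),K,D)[0][:,0,::-1]
E
python3 - <<'E'
from h import *
np.set_printoptions(precision=4,suppress=True)
for c in("scene","top"):
    im=arm.get_image(c);cv2.imwrite(f"pics/{c}0.png",im[:,:,::-1])
    print(c,np.array(arm.get_calibration(c)["pose"]))
    for b in("blue","grey"):
        for s,z in(("_box_lid",.068),("_box_knob_near_grip",.086),("_box_knob_far_grip",.086)):
            for r in arm.place_of(c,b+s)[:2]: print(b+s,r["conf"],np.array(r["point"]),at(c,r["point"],z))
o=arm.observe();print(o);print(R.from_rotvec(o["ee_rot"]).as_matrix())
E
```

```text
scene [[ 0.8999 -0.3429  0.2694  0.9505]
 [ 0.4358  0.7297 -0.5269 -0.6057]
 [-0.016   0.5915  0.8061  1.033 ]
 [ 0.      0.      0.      1.    ]]
blue_box_lid 0.77 [170.8 320.9] [0.5603 0.1483 0.068 ]
blue_box_knob_near_grip 0.59 [164.3 295. ] [0.4837 0.1245 0.086 ]
blue_box_knob_near_grip 0.43 [235.2 290.2] [ 0.5937 -0.1087  0.086 ]
blue_box_knob_far_grip 0.62 [173.7 344.5] [0.6371 0.154  0.086 ]
grey_box_lid 0.69 [234.  258.6] [ 0.5056 -0.1333  0.068 ]
grey_box_lid 0.51 [165.6 293. ] [0.4717 0.1309 0.068 ]
grey_box_knob_near_grip 0.41 [229.1 229.2] [ 0.432  -0.1634  0.086 ]
grey_box_knob_far_grip 0.47 [237.7 292.9] [ 0.6041 -0.1125  0.086 ]
grey_box_knob_far_grip 0.27 [172.6 322.9] [0.5762 0.1304 0.086 ]
top [[ 0.029   0.98   -0.1969  0.2955]
 [-0.9996  0.0298  0.0013 -0.0057]
 [ 0.0072  0.1968  0.9804  1.6307]
 [ 0.      0.      0.      1.    ]]
blue_box_lid 0.74 [213.3 275.8] [0.5635 0.1357 0.068 ]
blue_box_knob_near_grip 0.58 [238.2 278.3] [0.483  0.1228 0.086 ]
grey_box_lid 0.68 [228.4 364.7] [ 0.524 -0.144  0.068]
grey_box_knob_near_grip 0.64 [258.  369.4] [ 0.4304 -0.1581  0.086 ]
grey_box_knob_far_grip 0.61 [230.3 445.3] [ 0.5223 -0.3943  0.086 ]
grey_box_knob_far_grip 0.4 [201.8 353.4] [ 0.6041 -0.106   0.086 ]
{'clock': 0.7, 'joints': array([-1.3596,  0.4344,  0.025 ,  1.5732, -0.0116,  1.134 , -0.0751]), 'dq': array([-0.0019, -0.0024, -0.0014,  0.0014,  0.0005, -0.0015,  0.0001]), 'joint_efforts': array([ -0.0004, -66.7501,   0.9839, -31.4765,  -0.0607,   0.0327,
         0.    ]), 'position': array([0.193 , 0.5945, 0.4048]), 'ee_rot': array([0.4911, 3.1029, 0.0001]), 'force': array([-0.6579,  0.5446,  0.476 ]), 'ft_torque': array([ 0.0081, -0.0143, -0.0047]), 'gripper_force': 0.0, 'width': 1.002141274646232}
[[-0.9511  0.3088  0.    ]
 [ 0.3088  0.9511  0.0001]
 [-0.      0.0001 -1.    ]]
```

```bash
ls pics
```

```text
scene0.png
top0.png
```

Run:
```python
import cv2
a=cv2.imread("pics/top0.png")[170:300,220:480];cv2.imwrite("pics/t.png",cv2.resize(a,None,fx=3,fy=3,interpolation=cv2.INTER_CUBIC))
a=cv2.imread("pics/scene0.png")[120:290,180:420];cv2.imwrite("pics/s.png",cv2.resize(a,None,fx=3.3,fy=3.3,interpolation=cv2.INTER_CUBIC))
```

```text
(no output)
```

View pics/t.png

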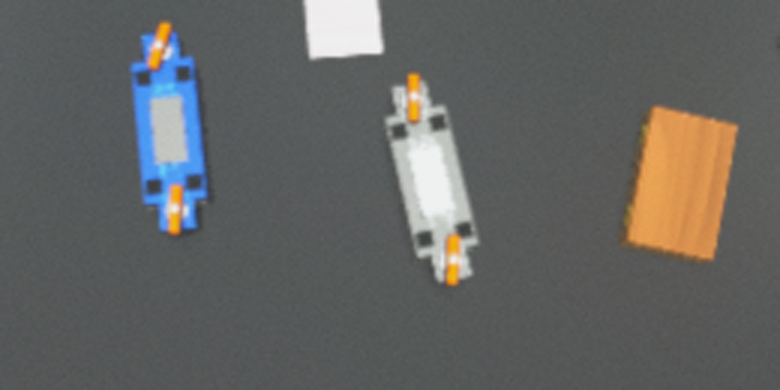

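View pics/s.png

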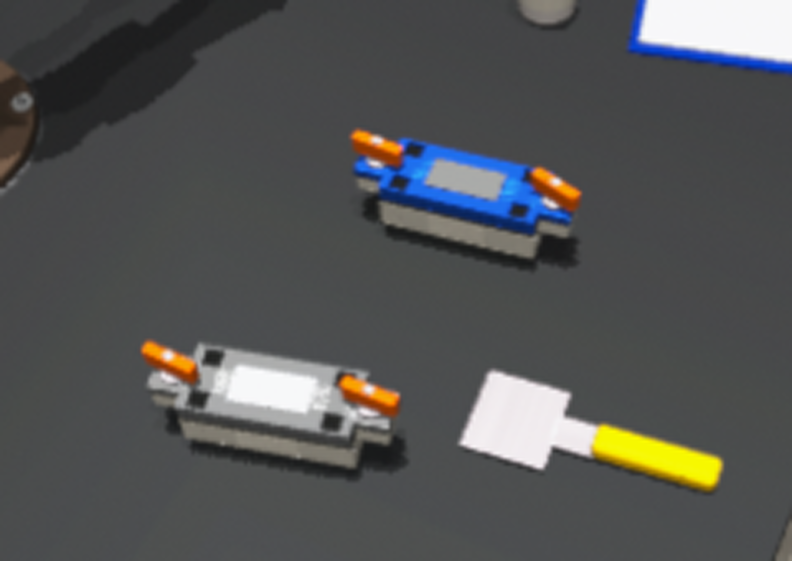

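View pics/scene0.png

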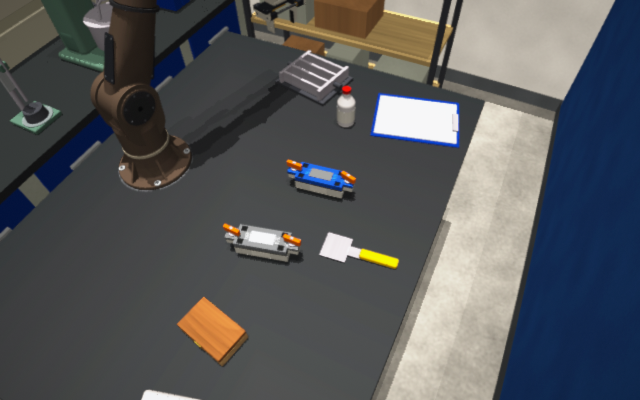

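The top view shows the blue box at about (row 213, col 276) and the grey one at (228, 364), both with +x pointing up the picture. The wings are nearly lengthwise, and the scraper lies beyond the grey box. Next I fit the wing models to the orange blobs in both cameras.

```bash
cat > fit.py <<'E'
from h import *
from scipy.optimize import least_squares
def mom(poly):
    m=cv2.moments(cv2.convexHull(poly.astype(np.float32)));a=m["m00"]
    return np.array([m["m10"]/a,m["m01"]/a]),np.array([m["mu20"],m["mu11"],m["mu02"]])/a
def wing(p,z0):
    x,y,a=p;pts=np.array([[sx*.025,sy*.006,z] for sx in(1,-1) for sy in(1,-1) for z in(z0+.004,z0+.026)])
    c,s=np.cos(a),np.sin(a);return pts@np.array([[c,s,0],[-s,c,0],[0,0,1]])+[x,y,0]
def blob(im,rc):
    r,c=np.round(rc).astype(int);w=13;S=6
    sub=im[r-w:r+w+1,c-w:c+w+1]
    big=cv2.resize(sub,None,fx=S,fy=S,interpolation=cv2.INTER_CUBIC).astype(float)
    m=((big[:,:,0]-big[:,:,2])>0.45*200).astype(np.uint8)
    cs=cv2.findContours(m,cv2.RETR_EXTERNAL,cv2.CHAIN_APPROX_NONE)[0]
    if not cs: return None
    k=max(cs,key=cv2.contourArea)[:,0].astype(float)
    return (k+.5)/S-.5+[c-w,r-w]      # (col,row)
def fitknob(ims,guess,z0=.068,cams=("scene","top")):
    obs={}
    for c in cams:
        b=blob(ims[c],proj(c,[*guess[:2],z0+.018])[0])
        if b is not None and len(b)>20: obs[c]=mom(b)
    def f(p):
        e=[]
        for c in obs:
            m,C=mom(proj(c,wing(p,z0))[:,::-1]);e+=[*(m-obs[c][0]),*((C-obs[c][1])*.25)]
        return np.array(e)
    s=least_squares(f,guess,x_scale=[.01,.01,.3],diff_step=1e-4);return s.x,np.abs(s.fun).max(),s.fun.round(2)
def box(n,f):
    d=f[:2]-n[:2];return (n[:2]+f[:2])/2,np.arctan2(d[1],d[0]),np.hypot(*d)
E
python3 - <<'E'
from fit import *
np.set_printoptions(precision=4,suppress=True)
ims={c:arm.get_image(c) for c in("scene","top")}
G={"blue":([.483,.124,-.1],[.645,.145,-.3]),"grey":([.431,-.161,-.1],[.604,-.109,-.1])}
for b,(n,f) in G.items():
    for cams in(("scene","top"),("scene",),("top",)):
        n1,e1,r=fitknob(ims,n,cams=cams);f1,e2,r2=fitknob(ims,f,cams=cams)
        c,y,L=box(n1,f1);print(b,cams,n1,e1,f1,e2,"c",c,"yaw",y,"L",L,"q",y-n1[2],y-f1[2])
E
```

```text
blue ('scene', 'top') [ 0.4711  0.1256 -0.2607] 4.31854588267138 [ 0.6581  0.1463 -0.4205] 3.887809400506763 c [0.5646 0.136 ] yaw 0.11043732439061196 L 0.1881144284549371 q 0.3711707973756174 0.5309259311501212
blue ('scene',) [ 0.4777  0.126  -0.0938] 0.7318364090603695 [ 0.6503  0.1504 -0.2946] 0.6658247230206804 c [0.564  0.1382] yaw 0.1406286614622232 L 0.17428823172471236 q 0.23446008175911606 0.4352515927023181
blue ('top',) [ 0.4653  0.1239 -0.6527] 2.5102355635349385 [ 0.666   0.1448 -0.7151] 2.618196862726815 c [0.5657 0.1343] yaw 0.10360135105404207 L 0.20174467926990672 q 0.7563292488112733 0.8187208455757703
grey ('scene', 'top') [ 0.4282 -0.1597 -0.0728] 4.840102669984125 [ 0.5967 -0.1176  0.0081] 5.044081306923902 c [ 0.5124 -0.1386] yaw 0.24474305090993342 L 0.17372075626901298 q 0.3175112547792276 0.23666910286522674
grey ('scene',) [ 0.4342 -0.1592 -0.0641] 0.7797226498918288 [ 0.6018 -0.1168  0.0058] 0.7354872512338408 c [ 0.518 -0.138] yaw 0.24806121142073648 L 0.17285931045057168 q 0.3121330997106685 0.24230149591915462
grey ('top',) [ 0.422  -0.1613 -0.6105] 3.0443256930554514 [ 0.5902 -0.1191 -0.0226] 5.044937743129389 c [ 0.5061 -0.1402] yaw 0.24595242021082478 L 0.17340641849454153 q 0.8564320421463635 0.268595245805887
```

Run:
```python
from fit import *
np.set_printoptions(precision=3,suppress=True)
ims={c:arm.get_image(c) for c in("scene","top")}
G=[[.478,.126,-.1],[.650,.148,-.3],[.433,-.160,-.06],[.602,-.116,0.]]
for g in G:
  for c in ims:
    p=proj(c,[*g[:2],.086])[0];b=blob(ims[c],p);h=cv2.convexHull(b.astype(np.float32))
    q=proj(c,wing(g,.068))[:,::-1]
    print(c,p,"obs",*mom(b),cv2.contourArea(h),"mod",*mom(q),cv2.contourArea(cv2.convexHull(q.astype(np.float32))))
p=np.round(proj("top",[.478,.126,.086])[0]).astype(int)
s=ims["top"][p[0]-10:p[0]+11,p[1]-6:p[1]+7].astype(int);print(s[:,:,0]-s[:,:,2])
```

```text
scene [163.389 293.614] obs [293.639 164.05 ] [15.943  5.41   5.719] 97.27778455941007 mod [293.721 164.04 ] [18.753  7.654  8.218] 119.65367169003002
top [239.784 277.189] obs [277.788 243.983] [ 0.977 -0.202  4.242] 24.805562761146575 mod [277.254 239.876] [ 2.156 -3.044 23.224] 77.00693338527344
scene [176.455 347.625] obs [348.063 176.61 ] [14.622  7.92   8.738] 99.02772988192737 mod [347.647 177.114] [16.873  9.533 11.529] 124.61723069637083
top [185.025 272.702] obs [274.077 180.311] [ 1.298 -0.382  3.229] 24.819466484710574 mod [272.776 185.221] [ 4.36  -6.722 20.765] 81.58131981804036
scene [228.312 230.174] obs [230.943 228.876] [19.883  8.856  7.762] 107.54179000854492 mod [230.425 228.901] [23.126 10.858 10.187] 133.32036616501864
top [257.166 370.037] obs [370.358 260.828] [ 1.201 -0.091  4.205] 27.52780236164108 mod [369.956 257.228] [ 1.864 -1.676 23.59 ] 77.2932796292007
scene [238.399 291.605] obs [291.528 239.214] [23.492  8.633  7.517] 124.25011825561523 mod [291.719 238.971] [26.266  9.857  9.247] 147.27730793925002
top [202.542 356.593] obs [357.398 206.402] [1.03
[... 825 characters left out ...]
 57   -4  -46 -139]
 [  -2  -34 -133 -128  -43   70  155  160  149   51  -16  -64 -142]
 [  -7  -31 -132 -145  -69   74  190  229  171   37  -50 -109 -152]
 [  -4  -27 -123 -152  -98   79  194  229  169    6 -120 -154 -165]
 [  -3  -23 -119 -151  -96   83  199  229  160  -17 -146 -161 -161]
 [  -4  -20 -111 -146  -89   86  209  229  149  -26 -135 -153 -152]
 [  -4  -14  -77 -127  -67   94  206  228  159    5  -66  -68  -57]
 [  -1   -7  -24  -42   -9   97  182  208  136   29   -9   -9   -7]
 [  -4   -2   -6   -5   -2   22   46   54   33    3   -3   -2   -4]
 [  -3   -2   -1   -4   -5   -3   -3    1   -2   -7   -1   -3   -4]
 [  -6   -4   -4   -5   -3   -3   -4   -3   -3   -2   -3   -4   -3]]
```

```bash
python3 - <<'E'
s=open("fit.py").read()
s=s.replace("k=max(cs,key=cv2.contourArea)[:,0].astype(float)","k=np.vstack([q for q in cs if cv2.contourArea(q)>60] or cs)[:,0].astype(float)")
s=s.replace("0.45*200","70")
open("fit.py","w").write(s)
E
cat > m.py <<'E'
from fit import *
np.set_printoptions(precision=4,suppress=True)
def measure(G,z={"blue":.068,"grey":.068},sets=(("scene","top"),("scene",),("top",))):
    ims={c:arm.get_image(c) for c in("scene","top")};out={}
    for b,(n,f) in G.items():
        for cams in sets:
            n1,e1,_=fitknob(ims,n,z[b],cams);f1,e2,_=fitknob(ims,f,z[b],cams)
            c,y,L=box(n1,f1);print(b,cams,n1,f1,"err %.2f %.2f"%(e1,e2),"c",c,"yaw %.4f L %.4f q %.3f %.3f"%(y,L,y-n1[2],y-f1[2]))
E
python3 - <<'E'
from m import *
measure({"blue":([.478,.126,-.1],[.650,.148,-.3]),"grey":([.433,-.16,-.06],[.602,-.116,0])})
E
```

```text
blue ('scene', 'top') [ 0.4783  0.1244 -0.0554] [ 0.6516  0.1489 -0.2832] err 0.73 0.70 c [0.5649 0.1367] yaw 0.1407 L 0.1750 q 0.196 0.424
blue ('scene',) [ 0.4777  0.1258 -0.0805] [ 0.6504  0.1503 -0.2843] err 0.62 0.49 c [0.5641 0.138 ] yaw 0.1407 L 0.1744 q 0.221 0.425
blue ('top',) [ 0.4786  0.1236 -0.0075] [ 0.6526  0.1482 -0.2821] err 0.71 0.71 c [0.5656 0.1359] yaw 0.1407 L 0.1757 q 0.148 0.423
grey ('scene', 'top') [ 0.4357 -0.1606 -0.0465] [ 0.6032 -0.1179  0.    ] err 0.67 0.82 c [ 0.5194 -0.1393] yaw 0.2494 L 0.1729 q 0.296 0.249
grey ('scene',) [ 0.4345 -0.1594 -0.0592] [ 0.602 -0.117  0.   ] err 0.58 0.48 c [ 0.5183 -0.1382] yaw 0.2481 L 0.1727 q 0.307 0.248
grey ('top',) [ 0.4365 -0.1617 -0.0181] [ 0.6046 -0.1187  0.    ] err 0.16 0.82 c [ 0.5206 -0.1402] yaw 0.2502 L 0.1735 q 0.268 0.250
```

```bash
cat > go.py <<'E'
import sys
from h import *
np.set_printoptions(precision=4,suppress=True)
# go.py x y z [tool-y angle]: shift in tool axes, roll needed
a=list(map(float,sys.argv[1:]));o=arm.observe();M=R.from_rotvec(o["ee_rot"]).as_matrix()
t=np.arctan2(M[1,1],M[0,1])
print("shift",M.T@(np.array(a[:3])-o["position"]),"now yang %.4f"%t,"pos",o["position"],"tilt",M[:2,2],"t",o["clock"])
if len(a)>3: print("roll",-((a[3]-t+np.pi/2)%np.pi-np.pi/2))
print("F",o["force"],"T",o["ft_torque"],"q",o["joints"],"w",o["width"]*.0918,o["gripper_force"])
E
python3 go.py .478 .125 .405 1.51
python3 -c "
from h import *
for c in('scene','top'):
  for r in arm.place_of(c,'wash_bottle')[:1]: print(r,at(c,r['point'],0))"
```

```text
shift [-0.4161 -0.3585 -0.0003] now yang 1.2569 pos [0.1929 0.5945 0.4048] tilt [0. 0.] t 1.0
roll -0.25306336231473026
F [ 0.4901  0.5386 -0.6127] T [0.0025 0.0009 0.0309] q [-1.3596  0.4345  0.025   1.5732 -0.0116  1.134  -0.0751] w 0.09196269163276356 0.0
{'point': [119.4, 345.0], 'conf': 0.81} [0.50285228 0.46447679 0.        ]
{'point': [231.6, 181.9], 'conf': 0.79} [0.50451704 0.44800197 0.        ]
```

```bash
python3 -m inch '-0.038 -0.032 0 -0.05 0.05; -0.076 -0.065 0 -0.1 0.05; -0.114 -0.098 0 -0.15 0.05; -0.152 -0.13 0 -0.2 0.05; -0.19 -0.163 0 -0.25 0.05' 20; python3 go.py .478 .125 .405 1.51
```

```text
clock: 1.6
position: [0.3238, 0.3795, 0.4049]
ee_rot: [0.097, 3.14, 0.001]
force: [1.4, 0.3, -0.1]
width: 0.613
gripper_force: 0.0
shift [-0.1696 -0.2445 -0.0001] now yang 1.5090 pos [0.3238 0.3795 0.4049] tilt [0.0004 0.0005] t 1.6
roll -0.0009851189934766413
F [ 1.362   0.2533 -0.1308] T [ 0.0624 -0.0335 -0.0122] q [-1.0043  0.2295  0.0397  1.876  -0.0104  1.0356  0.5486] w 0.05630045725814275 0.0
```

```bash
python3 -m inch '-0.028 -0.041 0 0 0.05; -0.057 -0.082 0 0 0.05; -0.085 -0.122 0 0 0.05; -0.113 -0.163 0 0 0.05; -0.14 -0.204 0 0 0.05'; python3 go.py .478 .125 .27 1.51
```

```text
clock: 2.1
position: [0.4504, 0.1669, 0.4051]
ee_rot: [0.1, 3.139, 0.001]
force: [1.3, 1.2, -0.3]
width: 0.549
gripper_force: 0.0
shift [-0.0301 -0.0401  0.1351] now yang 1.5070 pos [0.4504 0.1669 0.4051] tilt [0.0009 0.0006] t 2.1
roll -0.0029727277648228245
F [ 1.3107  1.1857 -0.3065] T [ 0.0852 -0.0405  0.036 ] q [-0.6337  0.1952  0.1988  1.9262 -0.0451  1.0234  1.0919] w 0.05035337902986692 0.0
```

```bash
python3 -m inch '-0.028 -0.041 0 0 0.05; -0.028 -0.041 0.04 0 0.05; -0.028 -0.041 0.085 0 0.05; -0.028 -0.041 0.13 0 0.05; -0.028 -0.041 0.13 0 0.05'; python3 go.py .478 .125 .248 1.51
```

```text
clock: 2.6
position: [0.4729, 0.1255, 0.2705]
ee_rot: [-0.1, -3.132, 0.006]
force: [-0.2, 0.3, -0.4]
width: 0.546
gripper_force: 0.0
shift [-0.0053 -0.      0.0225] now yang 1.5068 pos [0.4729 0.1255 0.2705] tilt [-0.0084 -0.0035] t 2.6
roll -0.0031831468164804644
F [-0.2462  0.2602 -0.3695] T [-0.0282  0.0705 -0.0175] q [-0.5248  0.3887  0.2018  2.0611 -0.1158  0.7114  1.2577] w 0.05013886693457364 0.0
```

```bash
python3 -m inch '-0.005 0 0.01 0 0.05; -0.005 0 0.022 0 0.05; -0.005 0 0.022 0 0.05'; python3 go.py .478 .125 .248 1.51
```

```text
clock: 2.9
position: [0.4804, 0.126, 0.2529]
ee_rot: [0.1, 3.139, 0.001]
force: [0.4, 0.6, 0.6]
width: 0.544
gripper_force: 0.0
shift [ 0.0023 -0.0012  0.0049] now yang 1.5070 pos [0.4804 0.126  0.2529] tilt [0.0008 0.0004] t 2.9
roll -0.0029630537685128022
F [0.3643 0.626  0.5986] T [ 0.0134 -0.0184 -0.0301] q [-0.5121  0.4238  0.1936  2.063  -0.1289  0.665   1.2733] w 0.049975563632212984 0.0
```

```bash
python3 -m inch '0.002 -0.001 0.002 0 0.05; 0.002 -0.001 0.002 0 0.03; 0.002 -0.001 0.002 0 0.0; 0.002 -0.001 0.002 0 0.0; 0.002 -0.001 0.002 0 0.0' 15; python3 go.py .478 .125 .248 1.51
```

```text
clock: 3.4
position: [0.478, 0.125, 0.251]
ee_rot: [0.1, 3.14, 0.0]
force: [-0.1, 0.3, 0.4]
width: 0.247
gripper_force: 0.0
shift [ 0.    -0.     0.003] now yang 1.5070 pos [0.478 0.125 0.251] tilt [0.0005 0.0003] t 3.4
roll -0.0029940544504176714
F [-0.1315  0.3296  0.395 ] T [-0.0227 -0.0245  0.035 ] q [-0.5115  0.4238  0.1929  2.0703 -0.1294  0.6579  1.2742] w 0.02271537364457242 0.0
```

```bash
python3 -m inch '0 0 0.002 0 0.0; 0 0 0.002 0 0.0; 0 0 0.002 0 0.0; 0 0 0.002 0 0'; python3 go.py .478 .125 .248 1.51
```

```text
clock: 3.8
position: [0.4783, 0.1252, 0.2495]
ee_rot: [0.1, 3.139, 0.001]
force: [-2.5, 0.2, 10.8]
width: 0.135
gripper_force: 19.3
shift [ 0.0003 -0.0002  0.0015] now yang 1.5071 pos [0.4783 0.1252 0.2495] tilt [0.0012 0.0008] t 3.8
roll -0.0029015459206682692
F [-2.4617  0.1586 10.7519] T [-0.0239  0.43    0.0616] q [-0.5106  0.4265  0.1918  2.0711 -0.1307  0.6536  1.2753] w 0.012395102353788262 19.327479077037424
```

```bash
python3 -m inch '0 0 -0.001 0.14 0; 0 0 -0.001 0.28 0; 0 0 -0.001 0.42 0; 0 0 -0.001 0.56 0; 0 0 -0.001 0.7 0'; python3 go.py .478 .125 .248 0.14
```

```text
clock: 4.3
position: [0.4788, 0.1258, 0.25]
ee_rot: [1.177, 2.911, 0.003]
force: [2.5, 2.7, -1.3]
width: 0.132
gripper_force: 17.0
shift [ 0.     -0.0011  0.002 ] now yang 0.8020 pos [0.4788 0.1258 0.25  ] tilt [0.0025 0.0012] t 4.3
roll 0.6620118126635608
F [ 2.5061  2.7027 -1.3347] T [ 0.5794 -0.6789  0.1228] q [-0.658   0.4412  0.3879  2.0817 -0.2664  0.6623  0.7093] w 0.012153641126867377 17.039716978906654
```

```bash
python3 -m inch '0 0 0 0.14 0; 0 0 0 0.28 0; 0 0 0 0.42 0; 0 0 0 0.55 0; 0 0 0 0.62 0'; python3 go.py .478 .125 .248 0.14
```

```text
clock: 4.8
position: [0.479, 0.1256, 0.25]
ee_rot: [2.008, 2.413, 0.003]
force: [4.4, 1.6, -2.4]
width: 0.136
gripper_force: 17.1
shift [-0.0004 -0.0011  0.002 ] now yang 0.1826 pos [0.479  0.1256 0.25  ] tilt [0.0029 0.0005] t 4.8
roll 0.04261855848649443
F [ 4.4381  1.6327 -2.3847] T [ 0.32   -0.8473  0.0799] q [-0.7847  0.4684  0.5647  2.0913 -0.3929  0.6819  0.223 ] w 0.012482537994994665 17.09219214040786
```

```bash
python3 -m inch '0 0 0 0.02 0; 0 0 0 0.04 0; 0 0 0 0.04 0'; python3 go.py .478 .125 .248 0.14
```

```text
clock: 5.1
position: [0.4785, 0.1252, 0.2499]
ee_rot: [2.051, 2.379, 0.002]
force: [4.7, 2.4, -1.4]
width: 0.129
gripper_force: 16.7
shift [-0.0001 -0.0005  0.0019] now yang 0.1476 pos [0.4785 0.1252 0.2499] tilt [0.0015 0.0004] t 5.1
roll 0.007588943290460559
F [ 4.7341  2.4095 -1.3603] T [ 0.3912 -1.0274  0.0753] q [-0.7911  0.47    0.5748  2.0925 -0.4     0.6844  0.1963] w 0.011821518649478373 16.749172325944528
```

```bash
python3 -m inch '0 0 0 0.02 0; 0 0 0 0.04 0; 0 0 0 0.04 0';python3 go.py .478 .125 .248 0.14|grep -o 'T .*q\|now yang.*pos'; python3 -m inch '0 0 0 0.03 0; 0 0 0 0.03 0'; python3 go.py .478 .125 .248 0.14
```

```text
clock: 5.4
position: [0.4782, 0.1251, 0.2499]
ee_rot: [2.099, 2.337, 0.001]
force: [4.0, 2.0, -0.8]
width: 0.135
gripper_force: 18.5
now yang 0.1070 pos
T [ 0.463  -0.9795  0.1826] q
clock: 5.6
position: [0.478, 0.1253, 0.2499]
ee_rot: [-2.134, -2.305, -0.001]
force: [3.4, 2.7, 1.8]
width: 0.138
gripper_force: 19.0
shift [-0.0003 -0.      0.0019] now yang 0.0772 pos [0.478  0.1253 0.2499] tilt [0.0003 0.0006] t 5.6
roll -0.06277703845979343
F [3.4104 2.7046 1.7932] T [ 0.6997 -0.785   0.226 ] q [-0.8054  0.4739  0.5948  2.094  -0.4151  0.6885  0.1416] w 0.01269978059487661 19.025529047939926
```

```bash
python3 -m inch '0 0 0 0 0.05; 0 0 0 0 0.05; 0 0 -0.04 0 0.05; 0 0 -0.07 -0.1 0.05; 0 0 -0.07 -0.25 0.05'; python3 go.py .6515 .149 .30 1.288
python3 - <<'E'
from m import *
measure({"blue":([.478,.126,-1.4],[.650,.148,-.3])})
E
```

```text
clock: 6.1
position: [0.4782, 0.1242, 0.3224]
ee_rot: [1.824, 2.556, 0.003]
force: [0.1, 0.2, 0.4]
width: 0.509
gripper_force: 0.0
shift [-0.0329  0.1719  0.0227] now yang 0.3309 pos [0.4782 0.1242 0.3224] tilt [0.0021 0.0007] t 6.1
roll -0.9570878151820326
F [0.1331 0.1562 0.3764] T [-0.0801 -0.0009  0.0241] q [-0.8376  0.3502  0.6156  2.0265 -0.2692  0.8413  0.2612] w 0.04676808280532135 0.0
blue ('scene', 'top') [ 0.4758  0.1227 -1.456 ] [ 0.6481  0.1445 -0.2956] err 0.86 0.61 c [0.562  0.1336] yaw 0.1259 L 0.1738 q 1.582 0.421
blue ('scene',) [ 0.4758  0.1227 -1.456 ] [ 0.6467  0.146  -0.3055] err 0.86 0.49 c [0.5612 0.1343] yaw 0.1354 L 0.1725 q 1.591 0.441Traceback (most recent call last):
  File "<stdin>", line 2, in <module>
  File "m.py", line 7, in measure
    n1,e1,_=fitknob(ims,n,z[b],cams);f1,e2,_=fitknob(ims,f,z[b],cams)
            ~~~~~~~^^^^^^^^^^^^^^^^^
  File "fit.py", line 28, in fitknob
    s=least_squares(f,guess,x_scale=[.01,.01,.3],diff_step=1e-4);return s.x,np.abs(s.fun).max(),s.fun.round(2)
                                                                            ~~~~~~~~~~~~~~~~~^^
    return umr_maximum(a, axis, None, out, keepdims, initial, where)
ValueError: zero-size array to reduction operation maximum which has no identity
```

```bash
python3 -m inch '-0.008 0.04 0 -0.14 0.05; -0.016 0.08 0 -0.28 0.05; -0.024 0.12 0 -0.42 0.05; -0.032 0.165 0 -0.56 0.05; -0.032 0.167 0 -0.7 0.05'; python3 go.py .648 .1448 .249 1.27
```

```text
clock: 6.7
position: [0.6496, 0.1481, 0.3173]
ee_rot: [-0.843, -3.026, 0.003]
force: [-0.9, -0.1, -0.5]
width: 0.547
gripper_force: 0.0
shift [-0.0003 -0.0035  0.0683] now yang 1.0275 pos [0.6496 0.1481 0.3173] tilt [-0.0009 -0.0017] t 6.7
roll -0.24245398388248596
F [-0.8707 -0.0658 -0.491 ] T [-0.0782  0.0315  0.0183] q [-0.5546  0.5961  0.3936  1.5868 -0.2551  1.0112  0.9417] w 0.05018160479014688 0.0
```

```bash
python3 -m inch '0 -0.003 0 -0.13 0.05; 0 -0.003 0.03 -0.242 0.05; 0 -0.003 0.055 -0.242 0.05; 0 -0.003 0.068 -0.242 0.05; 0 -0.003 0.068 -0.242 0.05'; python3 go.py .648 .1448 .249 1.27
```

```text
clock: 7.2
position: [0.6435, 0.1452, 0.2488]
ee_rot: [-0.476, -3.1, 0.004]
force: [-0.5, 0.4, -0.3]
width: 0.546
gripper_force: 0.0
shift [-0.0044  0.001  -0.0002] now yang 1.2659 pos [0.6435 0.1452 0.2488] tilt [-0.0058 -0.0018] t 7.2
roll -0.004060248893240637
F [-0.5083  0.3592 -0.2825] T [ 0.0318  0.0042 -0.0236] q [-0.4991  0.6546  0.3055  1.6559 -0.2406  0.8744  1.1692] w 0.05012292509505077 0.0
```

```bash
python3 -m inch '0 0 0 0 0.03; 0 0 0 0 0.02'; python3 go.py .648 .1448 .249 1.27
```

```text
clock: 7.4
position: [0.6452, 0.1457, 0.2529]
ee_rot: [0.474, 3.104, 0.001]
force: [0.7, 0.7, -0.2]
width: 0.417
gripper_force: 0.0
shift [-0.0029 -0.0001  0.0039] now yang 1.2681 pos [0.6452 0.1457 0.2529] tilt [0.0015 0.0003] t 7.4
roll -0.001943214920950398
F [ 0.731   0.7224 -0.1627] T [-0.0032 -0.054  -0.0353] q [-0.4996  0.6503  0.3064  1.652  -0.2401  0.875   1.1705] w 0.03829927234008713 0.0
```

```bash
python3 -m inch '-0.001 0 0.002 0 0; -0.002 0 0.002 0 0; -0.002 0 0.002 0 0; -0.002 0 0.002 0 0; -0.002 0 0.002 0 0'; python3 go.py .648 .1448 .249 1.27
```

```text
clock: 7.9
position: [0.647, 0.1453, 0.2501]
ee_rot: [0.472, 3.105, 0.001]
force: [1.7, 0.9, 2.2]
width: 0.133
gripper_force: 15.3
shift [-0.0011 -0.0002  0.0011] now yang 1.2691 pos [0.647  0.1453 0.2501] tilt [0.0011 0.0005] t 7.9
roll -0.0008983801685114035
F [1.7484 0.9103 2.22  ] T [ 0.2107 -0.2514  0.1307] q [-0.4966  0.6558  0.3047  1.6491 -0.2414  0.8727  1.1735] w 0.012195580561998922 15.263179646699427
```

```bash
python3 -m inch '0 0 0 0.14 0; 0 0 0 0.28 0; 0 0 0 0.42 0; 0 0 0 0.56 0; 0 0 0 0.7 0'>/dev/null;  python3 -m inch '0 0 0 0.14 0; 0 0 0 0.28 0; 0 0 0 0.38 0; 0 0 0 0.42 0; 0 0 0 0.42 0'; python3 go.py .648 .1448 .249 0.13
```

```text
clock: 8.9
position: [0.6479, 0.1454, 0.2504]
ee_rot: [2.05, 2.377, 0.004]
force: [5.2, 0.8, 0.3]
width: 0.133
gripper_force: 15.1
shift [-0.0006  0.      0.0014] now yang 0.1477 pos [0.6479 0.1454 0.2504] tilt [ 0.0037 -0.0001] t 8.9
roll 0.0177227719712878
F [5.1856 0.7768 0.272 ] T [ 0.0351 -1.1213  0.0493] q [-0.6804  0.7106  0.6099  1.665  -0.4882  0.9191  0.2646] w 0.012251773858249443 15.127783374628052
```

```bash
python3 -m inch '0 0 0 0.02 0; 0 0 0 0.04 0; 0 0 0 0.04 0';python3 go.py .648 .1448 .248 0.14|grep -o 'T .*q\|now yang.*pos'; python3 -m inch '0 0 0 0.03 0; 0 0 0 0.03 0'; python3 go.py .648 .1448 .248 0.14
```

```text
clock: 9.2
position: [0.6479, 0.1452, 0.2505]
ee_rot: [2.096, 2.337, 0.004]
force: [5.6, 0.1, -0.1]
width: 0.133
gripper_force: 15.1
now yang 0.1084 pos
T [ 0.0249 -1.1229  0.03  ] q
clock: 9.4
position: [0.6479, 0.1448, 0.2504]
ee_rot: [2.131, 2.304, 0.003]
force: [4.9, -1.6, -0.2]
width: 0.135
gripper_force: 15.3
shift [-0.      0.0001  0.0024] now yang 0.0781 pos [0.6479 0.1448 0.2504] tilt [ 0.0036 -0.0005] t 9.4
roll -0.061914588899456335
F [ 4.8511 -1.5565 -0.2222] T [-0.3009 -1.1162  0.2623] q [-0.6903  0.7153  0.6286  1.6662 -0.503   0.9237  0.2084] w 0.01242859670666573 15.272734976011861
```

```bash
python3 -m inch '0 0 0 0.02 0; 0 0 0 0.02 0.05; 0 0 0 0.02 0.05; 0 0 -0.03 0.02 0.05; 0 0 -0.07 0 0.05'; python3 -m inch '-0.0 0 0 -0.14 0.05; 0.05 0 0 -0.28 0.05; 0.1 0 0 -0.42 0.05; 0.15 0 0 -0.56 0.05; 0.2 0 0 -0.70 0.05'; python3 go.py .603 -.118 .32 1.57
python3 - <<'E'
from m import *
measure({"blue":([.475,.123,-1.4],[.648,.145,-1.4]),"grey":([.433,-.16,-.06],[.602,-.116,0.05])},sets=(("scene",),("scene","top")))
E
```

```text
clock: 9.9
position: [0.6455, 0.1454, 0.3182]
ee_rot: [-2.129, -2.306, 0.007]
force: [0.6, 0.2, 0.9]
width: 0.43
gripper_force: 0.0
clock: 10.4
position: [0.6301, 0.3464, 0.3196]
ee_rot: [-1.203, -2.901, 0.0]
force: [0.4, -0.0, 0.5]
width: 0.546
gripper_force: 0.0
shift [-0.3094 -0.3474 -0.0004] now yang 0.7849 pos [0.6301 0.3464 0.3196] tilt [-0.001   0.0002] t 10.4
roll -0.7851059956593778
F [ 0.4138 -0.0276  0.5257] T [-0.061  -0.0292 -0.0411] q [-0.855   0.6907  0.4832  1.4359 -0.3395  1.0989  0.4737] w 0.05010446365879915 0.0
blue ('scene',) [ 0.4744  0.1253 -1.4489] [ 0.6458  0.1449 -1.477 ] err 0.58 0.58 c [0.5601 0.1351] yaw 0.1139 L 0.1724 q 1.563 1.591
blue ('scene', 'top') [ 0.4752  0.1232 -1.4552] [ 0.6467  0.1426 -1.4723] err 0.57 0.62 c [0.561  0.1329] yaw 0.1126 L 0.1726 q 1.568 1.585
grey ('scene',) [ 0.4346 -0.1594 -0.059 ] [ 0.602  -0.117   0.0027] err 0.58 0.46 c [ 0.5183 -0.1382] yaw 0.2480 L 0.1728 q 0.307 0.245
grey ('scene', 'top') [ 0.4357 -0.1606 -0.049 ] [ 0.6032 -0.118   0.0056] err 0.65 0.81 c [ 0.5195 -0.1393] yaw 0.2494 L 0.1729 q 0.298 0.244
```

Both blue knobs are home (about 1.57 and 1.59). On to the grey ones.

```bash
python3 -m inch '-0.031 -0.035 0 -0.08 0.05; -0.062 -0.069 0 -0.16 0.05; -0.093 -0.104 0 -0.24 0.05; -0.124 -0.139 0 -0.32 0.05; -0.155 -0.174 0 -0.4 0.05'; python3 go.py .603 -.118 .32 1.57
```

```text
clock: 11.0
position: [0.6152, 0.11, 0.3195]
ee_rot: [-0.606, -3.082, 0.0]
force: [1.3, 1.1, -0.8]
width: 0.544
gripper_force: 0.0
shift [-0.0751 -0.2156 -0.0004] now yang 1.1822 pos [0.6152 0.11   0.3195] tilt [-0.0009 -0.0001] t 11.0
roll -0.387811536913923
F [ 1.3178  1.0727 -0.7632] T [-0.0256 -0.0902 -0.0105] q [-0.5269  0.5298  0.3925  1.6969 -0.2378  0.963   1.1361] w 0.049933447633357206 0.0
```

```bash
python3 -m inch '-0.016 -0.045 0 -0.08 0.05; -0.032 -0.09 0 -0.16 0.05; -0.047 -0.135 0 -0.24 0.05; -0.062 -0.178 0 -0.32 0.05; -0.075 -0.214 0 -0.388 0.05'; python3 go.py .603 -.118 .249 1.57;python3 -m inch '0 0 0 0 0.05; 0 0 0.02 0 0.05; 0 0 0.04 0 0.05'; python3 go.py .603 -.118 .249 1.57
```

```text
clock: 11.5
position: [0.6025, -0.1175, 0.3197]
ee_rot: [-0.004, -3.141, 0.001]
force: [-0.4, 0.4, -0.1]
width: 0.545
gripper_force: 0.0
shift [-0.0006 -0.0005  0.0707] now yang 1.5681 pos [ 0.6025 -0.1175  0.3197] tilt [-0.0009 -0.0004] t 11.5
roll -0.0018581191126663121
F [-0.3636  0.3883 -0.1092] T [-0.04   -0.0473  0.0494] q [-0.1074  0.5044  0.3096  1.7209 -0.182   0.9454  1.8413] w 0.050014860167103 0.0
clock: 11.8
position: [0.6034, -0.1147, 0.2796]
ee_rot: [0.008, 3.141, 0.001]
force: [-0.9, 0.5, -0.8]
width: 0.542
gripper_force: 0.0
shift [ 0.0004 -0.0034  0.0306] now yang 1.5656 pos [ 0.6034 -0.1147  0.2796] tilt [0.0008 0.0005] t 11.8
roll -0.004351718064372401
F [-0.9356  0.4745 -0.832 ] T [ 0.0589  0.0336 -0.0383] q [-0.0999  0.5504  0.2939  1.7571 -0.2016  0.8629  1.8502] w 0.049721296519488416 0.0
```

```bash
python3 -m inch '0 0 0.02 0 0.05; 0 0 0.029 0 0.05; 0 0 0.029 0 0.04; 0 0 0.029 0 0.04'; python3 go.py .603 -.118 .249 1.57
```

```text
clock: 12.2
position: [0.6038, -0.1144, 0.2512]
ee_rot: [0.006, 3.141, -0.0]
force: [-0.0, 0.3, -0.0]
width: 0.451
gripper_force: 0.0
shift [ 0.0008 -0.0036  0.0022] now yang 1.5669 pos [ 0.6038 -0.1144  0.2512] tilt [ 0.0003 -0.    ] t 12.2
roll -0.0030794195943733005
F [-0.0234  0.3042 -0.017 ] T [ 0.0222  0.0124 -0.0078] q [-0.0916  0.586   0.282   1.7778 -0.2147  0.8075  1.8617] w 0.041379767887675126 0.0
```

```bash
python3 -m inch '0.001 -0.003 0.001 0 0.03; 0.001 -0.003 0.001 0 0; 0.001 -0.003 0.001 0 0; 0.001 -0.003 0.001 0 0; 0.001 -0.003 0.001 0 0' 15;python3 -m inch '0 0 0 0 0;0 0 0 0 0'; python3 go.py .603 -.118 .249 1.57
```

```text
clock: 12.7
position: [0.6028, -0.1174, 0.2501]
ee_rot: [0.006, 3.141, 0.0]
force: [0.7, -0.4, 1.9]
width: 0.13
gripper_force: 15.3
clock: 12.9
position: [0.6028, -0.1174, 0.25]
ee_rot: [0.006, 3.141, 0.0]
force: [0.2, 0.5, 3.0]
width: 0.127
gripper_force: 15.4
shift [-0.0002 -0.0006  0.001 ] now yang 1.5671 pos [ 0.6028 -0.1174  0.25  ] tilt [0.0007 0.0001] t 12.9
roll -0.0028879462526036903
F [0.224  0.4815 3.0051] T [0.1675 0.0118 0.0331] q [-0.086   0.587   0.2811  1.7798 -0.2153  0.8042  1.8675] w 0.011623245459750303 15.431257332711539
```

```bash
python3 -m inch '0 0 0 0.14 0; 0 0 0 0.28 0; 0 0 0 0.42 0; 0 0 0 0.56 0; 0 0 0 0.7 0'>/dev/null;  python3 -m inch '0 0 0 0.14 0; 0 0 0 0.28 0; 0 0 0 0.42 0; 0 0 0 0.56 0; 0 0 0 0.62 0'>/dev/null; python3 -m inch '0 0 0 0.01 0; 0 0 0 0.02 0;0 0 0 0.02 0'; python3 go.py .603 -.118 .249 0.249
```

```text
clock: 14.2
position: [0.604, -0.1166, 0.2503]
ee_rot: [1.953, 2.458, 0.004]
force: [4.7, 3.0, 1.2]
width: 0.133
gripper_force: 15.2
shift [-0.0011 -0.0013  0.0013] now yang 0.2279 pos [ 0.604  -0.1166  0.2503] tilt [0.0032 0.0004] t 14.2
roll -0.02107866596732899
F [4.701  3.0094 1.2456] T [ 0.437  -0.9792  0.0914] q [-0.3233  0.6536  0.6512  1.7988 -0.5094  0.86    0.797 ] w 0.012178143146628908 15.212749126627614
```

```bash
python3 -m inch '0 0 0 0.02 0; 0 0 0 0.03 0; 0 0 0 0.03 0';python3 go.py .603 -.118 .249 0.249
```

```text
clock: 14.5
position: [0.6039, -0.1172, 0.2503]
ee_rot: [1.99, 2.428, 0.003]
force: [4.5, 0.3, 2.6]
width: 0.131
gripper_force: 15.3
shift [-0.0006 -0.001   0.0013] now yang 0.1977 pos [ 0.6039 -0.1172  0.2503] tilt [ 0.0033 -0.0005] t 14.5
roll -0.051340381610235575
F [4.4617 0.2596 2.5562] T [ 0.0518 -1.1295  0.2803] q [-0.3279  0.6559  0.6599  1.7993 -0.5155  0.8617  0.7733] w 0.012034196273478032 15.288800104754046
```

```bash
python3 -m inch '0 0 0 0 0.05; 0 0 0 0 0.05; 0 0 -0.03 0 0.05; 0 0 -0.07 0 0.05; 0 -0.02 -0.07 -0.1 0.05'>/dev/null; python3 -m inch '-0.002 -0.03 0 -0.14 0.05; -0.004 -0.07 0 -0.28 0.05; -0.006 -0.11 0 -0.42 0.05; -0.009 -0.15 0 -0.56 0.05; -0.009 -0.15 0 -0.70 0.05'; python3 go.py .4357 -.160 .249 1.52;  python3 - <<'E'
from m import *
measure({"grey":([.433,-.16,-.06],[.602,-.116,-1.32])},sets=(("scene",),))
E
```

```text
clock: 15.5
position: [0.4367, -0.176, 0.3193]
ee_rot: [-0.887, -3.009, -0.0]
force: [0.6, -0.2, 0.8]
width: 0.542
gripper_force: 0.0
shift [0.0092 0.013  0.0703] now yang 0.9973 pos [ 0.4367 -0.176   0.3193] tilt [-0.0041  0.0013] t 15.5
roll -0.5227100046538418
F [ 0.6112 -0.2296  0.7846] T [-0.0306 -0.0624 -0.0207] q [-0.1798  0.3111  0.5671  2.0769 -0.2271  0.8171  1.52  ] w 0.04976136278559192 0.0
grey ('scene',) [ 0.4345 -0.1598 -0.0656] [ 0.6018 -0.1193 -1.3524] err 0.63 0.56 c [ 0.5182 -0.1395] yaw 0.2371 L 0.1721 q 0.303 1.589
```

```bash
python3 -m inch '0.009 0.013 0 -0.14 0.05; 0.009 0.013 0 -0.28 0.05; 0.009 0.013 0 -0.42 0.05; 0.009 0.013 0.02 -0.517 0.05; 0.009 0.013 0.04 -0.517 0.05'>/dev/null; python3 -m inch '0 0 0 0 0.05; 0 0 0 0 0.05'; python3 go.py .4357 -.161 .249 1.515
```

```text
clock: 16.3
position: [0.442, -0.1579, 0.2796]
ee_rot: [-0.093, -3.139, 0.0]
force: [0.2, -0.4, -0.9]
width: 0.545
gripper_force: 0.0
shift [ 0.0061 -0.0034  0.0306] now yang 1.5115 pos [ 0.442  -0.1579  0.2796] tilt [-0.0013 -0.    ] t 16.3
roll -0.003516832790676272
F [ 0.2018 -0.4096 -0.8664] T [ 0.0635 -0.0478 -0.0496] q [-0.0935  0.3579  0.412   2.1143 -0.2162  0.7101  1.9718] w 0.05006733826162574 0.0
```

```bash
python3 -m inch '0.006 -0.003 0 0 0.05; 0.006 -0.003 0.015 0 0.05; 0.006 -0.003 0.03 0 0.04; 0.006 -0.003 0.03 0 0.03; 0.006 -0.003 0.03 0 0.03'; python3 go.py .4357 -.161 .249 1.515
```

```text
clock: 16.8
position: [0.4355, -0.161, 0.2504]
ee_rot: [0.091, 3.14, -0.0]
force: [0.7, 0.8, -0.9]
width: 0.351
gripper_force: 0.0
shift [-0.0002 -0.      0.0014] now yang 1.5130 pos [ 0.4355 -0.161   0.2504] tilt [ 0.0003 -0.0001] t 16.8
roll -0.0019683406029533668
F [ 0.697   0.7598 -0.931 ] T [ 0.0412 -0.0342 -0.0352] q [-0.0605  0.4006  0.3868  2.1515 -0.2519  0.6313  2.0163] w 0.0321971290101918 0.0
```

Close on the wing, then turn by about 1.30 and probe for the stop.

```bash
python3 -m inch '0 0 0 0 0; 0 0 0 0 0; 0 0 0 0 0; 0 0 0 0 0; 0 0 0 0 0'; python3 -m inch '0 0 0 0.14 0; 0 0 0 0.28 0; 0 0 0 0.42 0; 0 0 0 0.56 0; 0 0 0 0.7 0'>/dev/null;  python3 -m inch '0 0 0 0.14 0; 0 0 0 0.28 0; 0 0 0 0.42 0; 0 0 0 0.54 0; 0 0 0 0.57 0'>/dev/null; python3 -m inch '0 0 0 0.01 0; 0 0 0 0.02 0;0 0 0 0.02 0'; python3 go.py .4357 -.161 .249 0.237
```

```text
clock: 17.3
position: [0.4358, -0.1606, 0.2501]
ee_rot: [0.089, 3.139, 0.0]
force: [0.4, 2.9, 5.3]
width: 0.131
gripper_force: 15.0
clock: 18.6
position: [0.4363, -0.1601, 0.2499]
ee_rot: [1.955, 2.459, 0.002]
force: [4.0, 5.6, 2.8]
width: 0.13
gripper_force: 15.1
shift [-0.0008 -0.0008  0.0009] now yang 0.2274 pos [ 0.4363 -0.1601  0.2499] tilt [0.0012 0.0007] t 18.6
roll -0.009588262721465846
F [3.9973 5.5604 2.8153] T [ 1.2281 -0.9911  0.2299] q [-0.3243  0.4717  0.7556  2.1699 -0.5182  0.683   1.0174] w 0.011891674021040877 15.051022320985794
```

```bash
python3 -m inch '0 0 0 0.02 0; 0 0 0 0.03 0; 0 0 0 0.03 0';python3 go.py .4357 -.161 .249 0.237
```

```text
clock: 18.9
position: [0.4364, -0.16, 0.2499]
ee_rot: [1.991, 2.429, 0.002]
force: [4.6, 5.4, 2.5]
width: 0.135
gripper_force: 15.1
shift [-0.0009 -0.0009  0.0009] now yang 0.1975 pos [ 0.4364 -0.16    0.2499] tilt [0.0013 0.001 ] t 18.9
roll -0.03949366616705352
F [4.5614 5.4051 2.5074] T [ 1.2952 -0.9751  0.246 ] q [-0.33    0.4742  0.7641  2.1702 -0.525   0.6853  0.9948] w 0.012364941735937598 15.061555802822113
```

```bash
python3 -m inch '0 0 0 0 0.06; 0 0 0 0 0.06; 0 0 -0.04 0 0.09; 0 0 -0.08 0 0.09; 0.03 0.02 -0.1 -0.1 0.09'>/dev/null; python3 -m inch '0.03 0.02 0 -0.14 0.09; 0.06 0.04 0 -0.28 0.09; 0.09 0.06 0 -0.42 0.09; 0.11 0.07 0 -0.56 0.09; 0.11 0.07 0 -0.70 0.09'; python3 go.py .561 .133 .35 1.684;  python3 - <<'E'
from m import *
measure({"grey":([.433,-.16,-1.36],[.602,-.116,-1.32]),"blue":([.475,.123,-1.4],[.648,.145,-1.4])})
E
```

```text
clock: 19.9
position: [0.4847, 0.0012, 0.3492]
ee_rot: [-0.875, -3.016, 0.0]
force: [-0.1, -0.0, -0.3]
width: 0.944
gripper_force: 0.0
shift [ 0.0062  0.1522 -0.0009] now yang 1.0058 pos [0.4847 0.0012 0.3492] tilt [-0.0009 -0.0001] t 19.9
roll -0.6781814141062732
F [-0.106  -0.0075 -0.2545] T [-0.0359  0.0523  0.001 ] q [-0.6525  0.3034  0.685   2.0181 -0.2434  0.9011  1.1686] w 0.08664563038354418 0.0
grey ('scene', 'top') [ 0.4349 -0.162  -1.3283] [ 0.6023 -0.1213 -1.3349] err 0.65 0.53 c [ 0.5186 -0.1416] yaw 0.2384 L 0.1722 q 1.567 1.573
grey ('scene',) [ 0.4338 -0.1611 -1.329 ] [ 0.6013 -0.1205 -1.3337] err 0.64 0.52 c [ 0.5176 -0.1408] yaw 0.2377 L 0.1723 q 1.567 1.571
grey ('top',) [ 0.4358 -0.1627 -1.3241] [ 0.6034 -0.122  -1.3346] err 0.28 0.27 c [ 0.5196 -0.1424] yaw 0.2383 L 0.1725 q 1.562 1.573
blue ('scene', 'top') [ 0.4753  0.1233 -1.4488] [ 0.6467  0.1426 -1.4728] err 0.53 0.63 c [0.561  0.1329] yaw 0.1126 L 0.1725 q 1.561 1.585
blue ('scene',) [ 0.4746  0.1254 -1.4385] [ 0.6458  0.1449 -1.4778] err 0.55 0.59 c [0.5602 0.1351] yaw 0.1135 L 0.1723 q 1.552 1.591
blue ('top',) [ 0.4755  0.122  -1.4607] [ 0.6474  0.1412 -1.4573] err 0.12 0.14 c [0.5614 0.1316] yaw 0.1114 L 0.1729 q 1.572 1.569
```

```bash
python3 -m inch '0.002 0.04 0 -0.14 0.0918; 0.004 0.08 0 -0.28 0.0918; 0.006 0.12 0 -0.42 0.0918; 0.007 0.152 0 -0.56 0.0918; 0.007 0.153 0 -0.678 0.0918'>/dev/null; python3 -m inch '0 0 0 0 0.0918;0 0 0 0 0.0918'; python3 go.py .5625 .133 .2155 1.684
```

```text
clock: 20.7
position: [0.5619, 0.1285, 0.3495]
ee_rot: [0.147, -3.137, 0.001]
force: [0.5, -1.1, 0.2]
width: 1.002
gripper_force: 0.0
shift [-0.0011  0.0046  0.134 ] now yang 1.6643 pos [0.5619 0.1285 0.3495] tilt [-0.0007 -0.001 ] t 20.7
roll -0.019733510154100964
F [ 0.4606 -1.0522  0.2003] T [ 0.0305 -0.0627 -0.0267] q [-0.6557  0.4292  0.4707  1.7928 -0.2291  0.9748  1.5722] w 0.09196820675601576 0.0
```

```bash
python3 -m inch '-0.001 0.0045 0.02 -0.02 0.0918; -0.001 0.0045 0.05 -0.02 0.0918; -0.001 0.0045 0.08 -0.02 0.0918; -0.001 0.0045 0.1 -0.02 0.0918; -0.001 0.0045 0.1 -0.02 0.0918'; python3 go.py .5625 .133 .2155 1.684
```

```text
clock: 21.2
position: [0.5612, 0.1333, 0.2475]
ee_rot: [0.181, -3.132, 0.003]
force: [-0.5, -0.7, 1.1]
width: 0.997
gripper_force: 0.0
shift [-0.0014 -0.0003  0.032 ] now yang 1.6862 pos [0.5612 0.1333 0.2475] tilt [-0.0045 -0.0023] t 21.2
roll 0.0021873372148657477
F [-0.5122 -0.6912  1.141 ] T [0.06   0.0317 0.007 ] q [-0.6106  0.5571  0.4061  1.8823 -0.3038  0.768   1.6483] w 0.0915548831040078 0.0
```

```bash
python3 -m inch '0 0 0.012 0 0.0918; 0 0 0.024 0 0.0918; 0 0 0.035 0 0.0918; 0 0 0.035 0 0.0918'; python3 go.py .5625 .133 .2155 1.684
```

```text
clock: 21.6
position: [0.5621, 0.1346, 0.2134]
ee_rot: [0.189, -3.134, 0.001]
force: [-0.8, 0.2, 0.5]
width: 1.001
gripper_force: 0.0
shift [-0.0002 -0.0017 -0.0021] now yang 1.6914 pos [0.5621 0.1346 0.2134] tilt [-0.0019 -0.0006] t 21.6
roll 0.007422860478726534
F [-0.8251  0.2108  0.4505] T [0.0266 0.0182 0.009 ] q [-0.5903  0.6054  0.3771  1.9016 -0.3322  0.6978  1.6749] w 0.09190703123913903 0.0
```

```bash
python3 -m inch '0 -0.001 0 0.007 0.075; 0 -0.001 -0.001 0.007 0.06; 0 -0.001 -0.001 0.007 0.05; 0 -0.001 -0.001 0.007 0.05; 0 -0.001 -0.001 0.007 0.05' 35; python3 go.py .5625 .133 .2155 1.684
```

```text
clock: 22.1
position: [0.5631, 0.1332, 0.2163]
ee_rot: [-0.178, 3.135, -0.0]
force: [-1.1, -2.3, 5.3]
width: 0.696
gripper_force: 35.0
shift [ 0.0006 -0.0002  0.0008] now yang 1.6844 pos [0.5631 0.1332 0.2163] tilt [ 0.0011 -0.0002] t 22.1
roll 0.00042560459529839
F [-1.0621 -2.332   5.3152] T [-0.5481  0.0884  0.0472] q [-0.5907  0.6016  0.3816  1.9    -0.3321  0.7009  1.6706] w 0.06389239248989505 34.9813724309206
```

```bash
python3 -m inch '0 0 -0.01 0 0.05; 0 0 -0.03 0 0.05; 0 0 -0.06 0 0.05; 0 0 -0.09 0 0.05; 0 0 -0.12 0 0.05';  python3 -m inch '0 0 0 0 0.05; 0 0 0 0 0.05'; python3 go.py .5625 .133 .2155 1.684;  python3 - <<'E'
from m import *
z=arm.observe()["position"][2]-.2163+.068
measure({"blue":([.475,.123,-1.4],[.648,.145,-1.4])},z={"blue":z})
im=arm.get_image("scene");cv2.imwrite("pics/l.png",cv2.resize(im[80:290,180:440],None,fx=2.8,fy=2.8)[:,:,::-1])
E
```

```text
clock: 22.6
position: [0.5618, 0.134, 0.3364]
ee_rot: [0.179, -3.134, 0.001]
force: [0.5, 0.5, -9.2]
width: 0.693
gripper_force: 35.0
clock: 22.8
position: [0.5621, 0.1341, 0.3351]
ee_rot: [0.18, -3.136, -0.001]
force: [-0.3, 0.2, -8.8]
width: 0.693
gripper_force: 35.0
shift [-0.0004 -0.0012  0.1196] now yang 1.6855 pos [0.5621 0.1341 0.3351] tilt [-0.0007  0.0004] t 22.8
roll 0.0014697022029039886
F [-0.3231  0.187  -8.8397] T [ 0.0213  0.0989 -0.0037] q [-0.656   0.4472  0.4614  1.8048 -0.2404  0.9457  1.5935] w 0.0635803929125679 34.98660922050476
blue ('scene', 'top') [ 0.4771  0.1109 -1.2165] [ 0.6447  0.1465 -1.4711] err 5.81 0.70 c [0.5609 0.1287] yaw 0.2090 L 0.1714 q 1.425 1.680
blue ('scene',) [ 0.474   0.1248 -1.4574] [ 0.6447  0.1465 -1.4711] err 0.88 0.70 c [0.5594 0.1357] yaw 0.1260 L 0.1721 q 1.583 1.597Traceback (most recent call last):
  File "<stdin>", line 3, in <module>
  File "m.py", line 7, in measure
    n1,e1,_=fitknob(ims,n,z[b],cams);f1,e2,_=fitknob(ims,f,z[b],cams)
                                             ~~~~~~~^^^^^^^^^^^^^^^^^
  File "fit.py", line 28, in fitknob
    s=least_squares(f,guess,x_scale=[.01,.01,.3],diff_step=1e-4);return s.x,np.abs(s.fun).max(),s.fun.round(2)
                                                                            ~~~~~~~~~~~~~~~~~^^
    return umr_maximum(a, axis, None, out, keepdims, initial, where)
ValueError: zero-size array to reduction operation maximum which has no identity
```

```bash
python3 -m inch '0.004 -0.015 0 -0.01 0.05; 0.012 -0.045 0 -0.025 0.05; 0.02 -0.075 0 -0.04 0.05; 0.03 -0.11 0 -0.055 0.05; 0.039 -0.145 0 -0.07 0.05'; python3 go.py .5204 -.1426 .335 1.809
```

```text
clock: 23.4
position: [0.5394, -0.0157, 0.3339]
ee_rot: [0.29, -3.125, 0.0]
force: [1.0, -0.9, -8.1]
width: 0.696
gripper_force: 35.0
shift [ 0.0421 -0.1212 -0.001 ] now yang 1.7562 pos [ 0.5394 -0.0157  0.3339] tilt [-0.0034 -0.0004] t 23.4
roll -0.052822380104459166
F [ 0.9792 -0.8755 -8.1431] T [ 0.0097 -0.0632  0.0064] q [-0.4218  0.3902  0.4712  1.898  -0.2202  0.9077  1.9123] w 0.06385888671682691 34.988061636686325
```

```bash
python3 -m inch '0.012 -0.035 0 -0.015 0.05; 0.023 -0.067 0 -0.03 0.05; 0.034 -0.097 0 -0.045 0.05; 0.04 -0.115 0 -0.053 0.05; 0.042 -0.121 0 -0.053 0.05';python3 -m inch '0 0 0 0 0.05; 0 0 0 0 0.05;0 0 0 0 0.05'; python3 go.py .5204 -.1426 .31 1.809
```

```text
clock: 23.9
position: [0.52, -0.1441, 0.3342]
ee_rot: [0.365, -3.117, 0.001]
force: [0.9, 0.8, -8.8]
width: 0.692
gripper_force: 35.0
clock: 24.2
position: [0.5216, -0.1399, 0.3352]
ee_rot: [0.375, -3.118, -0.001]
force: [-0.9, -0.6, -8.4]
width: 0.693
gripper_force: 35.0
shift [ 0.0018 -0.0024  0.0252] now yang 1.8099 pos [ 0.5216 -0.1399  0.3352] tilt [-0.0009  0.0008] t 24.2
roll 0.0008896361768966354
F [-0.8858 -0.5846 -8.4327] T [ 0.0131  0.0678 -0.0328] q [-0.1955  0.3895  0.4806  1.8972 -0.2251  0.9088  2.2039] w 0.06360844563248011 34.986668676137924
```

```bash
python3 -m inch '0.002 -0.0025 0.01 0 0.05; 0.002 -0.0025 0.025 0 0.05; 0.002 -0.0025 0.035 0 0.05; 0.002 -0.0025 0.035 0 0.05; 0.002 -0.0025 0.035 0 0.05'; python3 go.py .5204 -.1426 .30 1.809
python3 - <<'E'
from m import *
ims=arm.get_image("scene");cv2.imwrite("pics/l.png",cv2.resize(ims[170:280,190:330],None,fx=5,fy=5,interpolation=cv2.INTER_CUBIC)[:,:,::-1])
z=arm.observe()["position"][2]-.2163+.068
try: measure({"grey":([.4338,-.161,-1.33],[.6013,-.1205,-1.33]),"blue":([.4338,-.161,-1.33],[.6013,-.1205,-1.33])},z={"blue":z,"grey":.068},sets=(("scene",),))
except Exception as e: print(e)
E
```

```text
clock: 24.7
position: [0.52, -0.1442, 0.3005]
ee_rot: [0.372, -3.119, -0.0]
force: [0.5, 0.3, -7.9]
width: 0.694
gripper_force: 35.0
shift [-0.0007  0.0014  0.0005] now yang 1.8082 pos [ 0.52   -0.1442  0.3005] tilt [-0.0006  0.    ] t 24.7
roll -0.0008261788625687494
F [ 0.4731  0.3053 -7.9449] T [ 0.0026 -0.0685 -0.0004] q [-0.1694  0.4339  0.4621  1.9337 -0.2562  0.8319  2.2379] w 0.063715251357889 34.986850172281265
grey ('scene',) [ 0.3894 -0.1404 -1.6186] [ 0.5911 -0.1168 -0.9388] err 4.16 1.82 c [ 0.4903 -0.1286] yaw 0.1163 L 0.2031 q 1.735 1.055
blue ('scene',) [ 0.4335 -0.1647 -1.3391] [ 0.6009 -0.1228 -1.3497] err 1.43 0.90 c [ 0.5172 -0.1437] yaw 0.2455 L 0.1726 q 1.585 1.595
```

View pics/l.png

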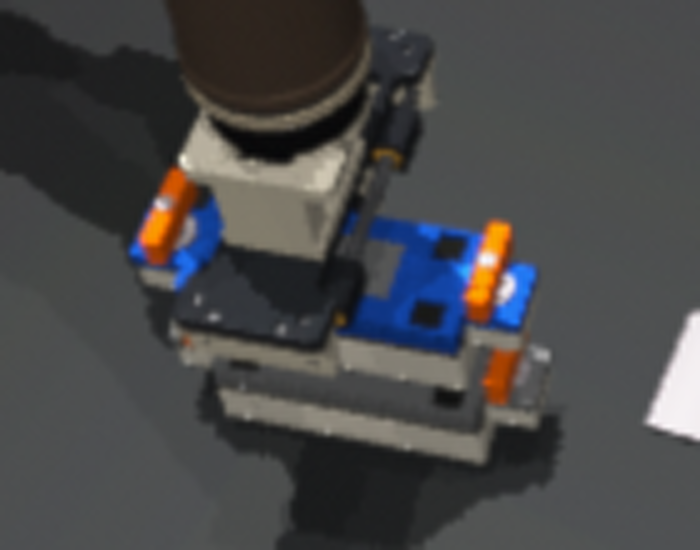

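```bash
python3 -m inch '-0.0008 0.002 0 0 0.05; -0.0008 0.002 0 0 0.05; -0.0008 0.002 0.005 0 0.05; -0.0008 0.002 0.01 0 0.05; -0.0008 0.002 0.01 0 0.05'; python3 go.py .5203 -.142 .2845 1.809
```

```text
clock: 25.35
position: [0.5199, -0.142, 0.2898]
ee_rot: [0.371, -3.118, -0.001]
force: [-0.2, 0.1, -8.6]
width: 0.698
gripper_force: 35.0
shift [-0.0004 -0.0001  0.0053] now yang 1.8079 pos [ 0.5199 -0.142   0.2898] tilt [-0.0016  0.0002] t 25.35
roll -0.001093325921672328
F [-0.1979  0.0594 -8.6483] T [ 0.0405  0.0712 -0.0025] q [-0.1669  0.4478  0.4548  1.9447 -0.2658  0.809   2.2422] w 0.06407783454334089 34.9865598231554
```

```bash
python3 -m inch '0 0 0.002 0 0.05; 0 0 0.004 0 0.05; 0 0 0.006 0 0.05; 0 0 0.007 0 0.05; 0 0 0.007 0 0.05'; python3 go.py .5203 -.142 .2793 1.809
```

```text
clock: 25.85
position: [0.5203, -0.1421, 0.2836]
ee_rot: [0.372, -3.119, -0.0]
force: [-0.2, -0.3, -8.6]
width: 0.696
gripper_force: 35.0
shift [-0.0001  0.0001  0.0043] now yang 1.8079 pos [ 0.5203 -0.1421  0.2836] tilt [-0.0002  0.0001] t 25.85
roll -0.0010882623626293775
F [-0.1695 -0.341  -8.6108] T [0.009  0.0297 0.0171] q [-0.1626  0.4565  0.4501  1.95   -0.2722  0.7943  2.2478] w 0.06386700105796804 34.98661324381828
```

```bash
python3 -m inch '0 0 0.001 0 0.05; 0 0 0.002 0 0.05; 0 0 0.003 0 0.05; 0 0 0.004 0 0.05; 0 0 0.004 0 0.05'; python3 go.py .5203 -.142 .2793 1.809
```

```text
clock: 26.35
position: [0.5203, -0.1421, 0.2796]
ee_rot: [0.372, -3.119, -0.0]
force: [0.3, -0.3, -8.1]
width: 0.693
gripper_force: 35.0
shift [-0.      0.0001  0.0003] now yang 1.8079 pos [ 0.5203 -0.1421  0.2796] tilt [-0.0001  0.0001] t 26.35
roll -0.0010929821288898633
F [ 0.281  -0.2849 -8.0887] T [ 0.1031 -0.0136  0.0742] q [-0.16    0.4621  0.4472  1.9533 -0.2762  0.7856  2.2512] w 0.06363552651001042 34.986601397395134
```

Bottom at about 63.3 mm, so the feet are in the pockets. Lower until contact.

```bash
python3 -m inch '0 0 0.0007 0 0.05; 0 0 0.0015 0 0.05; 0 0 0.0015 0 0.05'; python3 go.py .5203 -.142 .2793 1.809
```

```text
clock: 26.65
position: [0.5204, -0.1422, 0.2789]
ee_rot: [-0.371, 3.119, 0.0]
force: [-3.6, 0.4, 3.3]
width: 0.697
gripper_force: 35.0
shift [ 0.      0.0003 -0.0004] now yang 1.8078 pos [ 0.5204 -0.1422  0.2789] tilt [0.0007 0.0004] t 26.65
roll -0.0011851611640583126
F [-3.5761  0.4052  3.2937] T [0.5451 0.7576 0.0333] q [-0.159   0.4631  0.4464  1.9539 -0.2775  0.7834  2.2524] w 0.06394345113896076 34.96262177824974
```

Contact: the force went from -8 to +3 N. Release, rise straight up and check.

```bash
python3 -m inch '0 0 0 0 0.07; 0 0 0 0 0.085; 0 0 0 0 0.0918; 0 0 0 0 0.0918; 0 0 0 0 0.0918'; python3 go.py .52 -.142 .4 1.8; python3 -m inch '0 0 -0.02 0 0.0918; 0 0 -0.05 0 0.0918; 0 0 -0.09 0 0.0918; 0 0 -0.13 0 0.0918; 0 0 -0.15 0 0.0918' | head -2; python3 -m inch '0.02 0.04 0 0 0.0918; 0.04 0.08 0 0 0.0918; 0.06 0.12 0 0 0.0918; 0.08 0.16 0 0 0.0918; 0.1 0.2 0 0 0.0918' | head -2
python3 - <<'E'
from m import *
im=arm.get_image("scene");t=arm.get_image("top")
f=lambda a:cv2.resize(a,(560,400),interpolation=cv2.INTER_CUBIC)[:,:,::-1]
cv2.imwrite("pics/e.png",np.hstack([f(im[180:280,190:330]),f(t[175:275,300:440])])[:,:, :][:, :1120][:, ::1] if 0 else cv2.resize(np.hstack([f(im[180:280,190:330]),f(t[175:275,300:440])]),(800,286)))
measure({"blue":([.434,-.161,-1.33],[.601,-.1205,-1.33])},z={"blue":.131})
for q in("weight_case","wash_bottle","scraper"):
    r=arm.place_of("scene",q)[0];print(q,r["point"])
E
```

```text
clock: 27.15
position: [0.5204, -0.1422, 0.2782]
ee_rot: [-0.371, 3.119, -0.0]
force: [-0.3, -0.7, 0.0]
width: 0.992
gripper_force: 0.0
shift [ 0.0003  0.0003 -0.1218] now yang 1.8079 pos [ 0.5204 -0.1422  0.2782] tilt [ 0.0002 -0.0001] t 27.15
roll 0.007853320251636209
F [-0.3273 -0.6621  0.0278] T [ 0.0333 -0.0212  0.0504] q [-0.159   0.4641  0.4462  1.9543 -0.2775  0.7824  2.2523] w 0.09107023990871183 0.0
clock: 27.65
position: [0.5207, -0.1427, 0.4316]
clock: 28.15
position: [0.3747, 0.0298, 0.4283]
blue ('scene', 'top') [ 0.4331 -0.1612 -1.3231] [ 0.6007 -0.1209 -1.3043] err 1.31 0.96 c [ 0.5169 -0.1411] yaw 0.2361 L 0.1723 q 1.559 1.540
blue ('scene',) [ 0.4331 -0.1618 -1.3316] [ 0.601  -0.1214 -1.3418] err 0.92 0.80 c [ 0.5171 -0.1416] yaw 0.2360 L 0.1727 q 1.568 1.578
blue ('top',) [ 0.4333 -0.1607 -1.3135] [ 0.6003 -0.1205 -1.2398] err 1.33 0.89 c [ 0.5168 -0.1406] yaw 0.2359 L 0.1718 q 1.549 1.476
weight_case [331.7, 213.5]
wash_bottle [119.0, 344.6]
scraper [252.4, 359.9]
```

View pics/e.png

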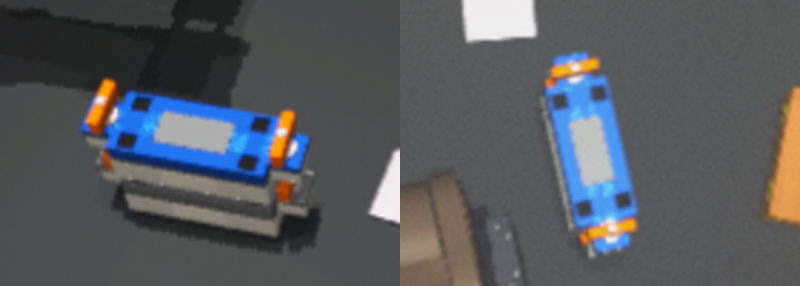

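The picture shows the blue box sitting level on the grey one and lined up with it (scene view, centre about row 130, col 195 of the crop). All the wings are straight across, and the fit puts it within about 1 mm of the grey box. Settle and hand in.

```bash
python3 -m inch '0 0 0 0 0.0918; 0 0 0 0 0.0918; 0 0 0 0 0.0918; 0 0 0 0 0.0918'; python3 -c "
from cell import arm
print(arm.sign_off())"
```

```text
clock: 28.9
position: [0.3762, 0.0286, 0.4282]
ee_rot: [0.371, -3.119, 0.0]
force: [0.3, -0.0, 0.2]
width: 0.997
gripper_force: 0.0
the job is handed in; nothing more can be done
None
```

The job is handed in at about 29 s of the 72 s allowed: by camera, all four knobs measured home against their stops, and the blue box sits level on the grey one with its feet in the pockets, about 1 mm off centre and released; sign-off returned no verdict.

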